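Open the tall sesame jar and lay its lid on the tray

ROBOT

A 6-joint arm with a two-finger parallel gripper is mounted at the origin on the work surface. World frame = base frame: x ahead of the robot, y to its left, z up, the work surface at z = 0. Lengths are in m, angles in rad, forces in N, time in s.
With the tool pointing down it reaches from about 0.325 to 0.9 m from the base axis. Payload 6.1 kg.
Tool frame: the origin (TCP) lies between the finger pads; the fingertips stand 17 mm ahead of it and the grasp point (between the pads) lies 2 mm behind it; z points along the fingers, x is the direction in which the jaws open and shut, and the axes are right-handed (so a half turn about z gives the same grasp; the last joint's range is limited). The gripper opens to 87 mm and grips with 3 to 60 N. Pads are 19 mm wide; open, the fingers measure 117 mm over their backs; the gripper's body (75 mm by 190 mm) begins 51 mm behind the grasp point.
Start: joints at [-0.126, 0.22, 1.526, -0, 1.395, -0.126], TCP at [0.625, -0, 0.24] pointing down, gripper open.
Joint ranges: [-2.98, 2.98], [-0.91, 2.08], [0.09, 2.57], [-1.24, 4.39], [0.2, 2.65], [-2.68, 2.68]. Speed limits (rad/s): [2.57, 2.57, 3.01, 3.14, 3.14, 3.14].

INTERFACE

Orientations are given as a unit quaternion [x, y, z, w].
In Python, from workcell import arm gives the robot as it stands.
- The arm moves only by the tool carry_out, never from a script. Its argument "series" is text: rows parted by semicolons, each of 7 numbers parted by spaces: the closure, from 0 (fully open) to 1 (shut), then the shift along the world's x, y, z in m, then the turn, a rotation vector about the world's x, y, z in degrees. In form: gripper tx ty tz ax ay az; .... A call has 1 to 12 rows; each row shifts and turns the pose as measured when the row begins; what a row does not reach is not made up. A row lasts 1/8 s, in which the tool goes at most 62.5 mm and 10.7 degrees, less where a joint would pass 70% of its speed; a pose out of reach is approached as far as the arm can. A call is refused whole if a number of a shift passes 0.0625 or a number of a turn 10.7, either way. A call with a gripper value outside its range is refused whole. The fingers move at their own pace and stop on an object; the grip force is fixed at half the most. Time passes only in rows, so rows that do not move let the fingers close. It gives the time, the measured TCP pose, the force and the opening at its end, in the units of the state.
- arm.get_state(): the state, without advancing time (a new reading comes with each control period).
- arm.read_camera(name): name is "scene" or "side" or "wrist"; returns a dict with "frame" (400x640x3 uint8, blue, green, red), "K" (3x3 intrinsics, pixels), "distortion" ([k1, k2, p1, p2, k3] as OpenCV has them; the pictures are not rectified), "camera_from_world" (4x4, takes a point from world to camera coordinates). Camera axes: x right, y down, z forward; pixel columns grow to the right and rows downward; lengths in m; the calibration is good to about 2 mm. A picture is of the moment at which its call begins. There is no depth.
- arm.sign_off(): hands the job in, once; it reports no verdict.
The state is a dict: "t": time; "joint_positions": joint angles; "qd": joint speeds; "effort": joint torques, N m; "position": TCP position; "tcp_rot": TCP orientation; "contact_force": force on the tool from outside, world axes, zero at the start; "wrist_torque": the same for the moment, N m; "width": finger opening in m.
Only numpy, scipy, OpenCV 4.12 (cv2) and the standard library are available. Lean on these libraries where they do the work, as an engineer would, in place of code of your own. Each camera call takes 0.05 s, during which the arm holds its last target. There are 200 camera calls.

TASK

Open the tall square jar in the seasoning rack: unscrew its steel lid, turn after turn, until the threads let go, lift it straight off and set it down flat, top side up, in the small metal tray. Put the lid down rather than dropping it, and leave the tuna tin and the steel tumbler where they stand.

Things in the scene. Friction and masses are not known exactly. Their poses are not given: they have to be found in the camera images.
- lid: Loose round screw lid of plain steel with a finely ribbed skirt, closed on the tall jar: 60 mm across, 30 mm high, about 60 g. Origin at the centre of its lower edge, z up through its flat top. Right-hand thread, 6 mm a turn: counter-clockwise from above loosens it and it climbs as it turns. It stays put between grasps and turns easily unless pressed down or pulled up hard.
- lid_top (a point): Centre of the lid's flat top, 30 mm above its origin. The lid starts seated, with a little slack in the thread. Kept level it comes free after about one and a half to one and three quarter turns from its start (two at most), having risen about 10 mm; pulling does not free it before, and turning on past that is harmless.
- tall_jar: The tallest of three square glass jars in a wooden rack 222 x 78 x 52 mm with three cells 72 mm apart; it may be in any cell, sits snugly and neither turns nor lifts. Glass body 64 x 64 mm, 104 mm high, then a sloping shoulder up to 115 mm. Origin at the centre of its underside, 6 mm above the table. The closed lid spans 121.5 to 151.5 mm above the origin.
- jar_mouth (a point): Centre of the tall jar's rim, on the thread's axis, 148 mm above the jar's underside; z up. The neck is 40 mm across and bare for 6 mm between shoulder and closed lid. The two other jars have lids of the same width, but their tops are only 97 mm above the table, well below this lid; they are not part of the job.
- tray: Small shallow open tray of plain aluminium, empty, loose on the table, 350 g: 160 mm along its x, 130 mm along its y, rim 12 mm high, walls and floor 3 mm thick. Origin at the centre of its underside; the inner floor is 3 mm above the origin.
- tin: Opened tuna tin with a yellow band, 75 mm across, 38 mm high, standing on the table; origin at the centre of its underside. To be left alone.
- tumbler: Empty open steel tumbler, 64 mm across the rim, 85 mm high; origin at the centre of its underside. To be left alone.
Things that resemble listed ones, but are neither listed nor needed, are in the scene too. Leave any blue look-alike of the lid alone.

How it is judged:
On the way:
1. the lid is unscrewed and lifted clear of the jar's rim (z of lid in the frame of jar_mouth above 0.003 m and angle between lid's own z axis and vertical below 0.5 rad), for 0.1 s.
At the end, for the whole second after the job is handed in: The lid lies still and flat on the tray's floor, top side up: its lower edge within 3 mm of the floor, its centre within 58 mm of the tray's centre, tilted less than 0.08 rad; the tray stands flat (horizontal distance between lid and tray below 0.058 m and z of lid in the frame of tray between 0 and 0.006 m and angle between lid's own z axis and vertical below 0.08 rad and angle between tray's own z axis and vertical below 0.05 rad and linear speed of lid below 0.02 m/s and angular speed of lid below 0.3 rad/s); the robot touches nothing.
It fails at once if the lid is dropped or flung: it moves faster than 0.45 m/s (a fall of 10 mm) while no finger touches it (contact force between the fingers and lid below 0.05 N and linear speed of lid above 0.45 m/s).
It fails at once if the tin is moved by more than 30 mm (distance of tin from where it was at the start of the episode above 0.03 m).
It fails at once if the tumbler is moved by more than 30 mm (distance of tumbler from where it was at the start of the episode above 0.03 m).
It also fails if it takes over 70 s, if anything falls off the work surface, if the arm or the gripper's body presses on something with over 40 N, if the wrist force passes 120 N, or if a joint passes its speed limit or range.

## Working session

There is one attempt and no reset: what is moved stays moved. The work goes in short steps, Python scripts to look and compute and a tool call to move; the robot and the scene stay as the last step left them, time stands still between calls to the robot, and variables do not carry over. Pictures are saved under pics/ and viewed, about 8 in all and at most 12, crops included, and the job is handed in when it is done.

Besides the shell and the picture viewer there is one more tool, called after "Call:" as name(argument=value, ...) on one line, values as JSON. carry_out: Moves the arm, as the interface text tells. Its arguments: {"type":"object","properties":{"series":{"type":"string"}},"required":["series"]}

```bash
mkdir -p pics; cat > h.py <<'E'
import numpy as np, cv2
from workcell import arm
def ray(c,uv):
    p=cv2.undistortPoints(np.array([[uv]],float),c["K"],np.array(c["distortion"]))[0,0]
    T=np.array(c["camera_from_world"]);R,t=T[:3,:3],T[:3,3]
    return -R.T@t, R.T@np.array([p[0],p[1],1])
def at_z(c,uv,z):
    o,d=ray(c,uv); return o+d*(z-o[2])/d[2]
def proj(c,P):
    T=np.array(c["camera_from_world"]);
    return cv2.projectPoints(np.array(P,float).reshape(-1,1,3),cv2.Rodrigues(T[:3,:3])[0],T[:3,3],np.array(c["K"]),np.array(c["distortion"]))[0].reshape(-1,2)
def cams(*n):
    import pickle
    r={k:{a:np.array(b) for a,b in arm.read_camera(k).items()} for k in n}
    pickle.dump(r,open('last.pkl','wb')); return r
E
python3 - <<'E'
from h import *
r=cams("scene","side","wrist")
for k in r: cv2.imwrite(f'pics/{k}0.png',r[k]["frame"])
for k in r: print(k,ray(r[k],(320,200)))
print(arm.get_state())
E
```

```text
scene (array([0.78123671, 0.41803334, 0.81039021]), array([-0.25306953, -0.47576079, -0.84244971]))
side (array([ 0.49605038, -0.55786423,  0.67780579]), array([ 0.09385643,  0.73435242, -0.67232317]))
wrist (array([0.62500718, 0.07006082, 0.38473287]), array([-0.00915129, -0.2692322 , -0.96311218]))
{'t': 0.15, 'joint_positions': array([-1.26114324e-01,  2.21062188e-01,  1.52734547e+00, -3.05067670e-06,
        1.39468926e+00, -1.26111330e-01]), 'qd': array([ 0.0009673 , -0.00162689, -0.00347508, -0.0002679 , -0.00083138,
       -0.00142934]), 'effort': array([ 5.44750201e-04, -4.95191681e+01, -3.87881935e+01,  6.99610985e-02,
        5.31197037e-02, -7.11234907e-05]), 'position': array([6.24551463e-01, 4.31027872e-05, 2.38679369e-01]), 'tcp_rot': array([ 9.99999717e-01, -1.22878140e-06, -7.46351173e-04, -9.31130855e-05]), 'contact_force': array([ 0.07911156, -0.01006397,  0.32115392]), 'wrist_torque': array([0.03055442, 0.01713309, 0.0124147 ]), 'width': 0.0870667184956448}
```

View pics/scene0.png

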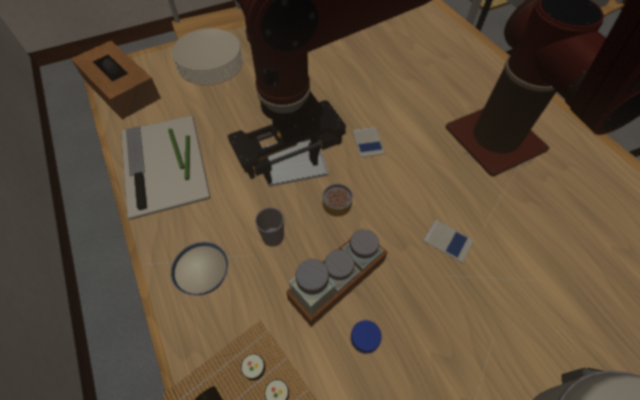

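View pics/side0.png

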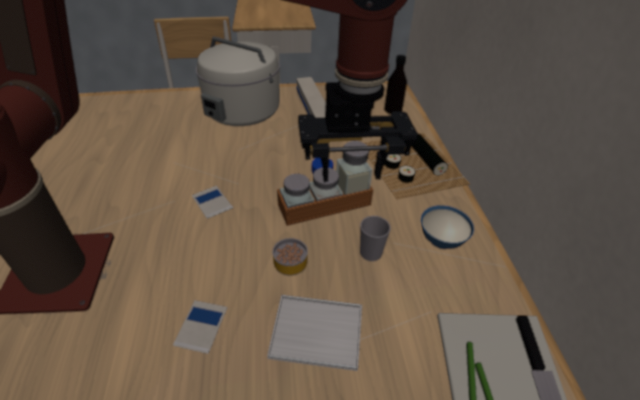

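Scene view: three lids at (312,275), (340,263) and (364,243). The first is larger and higher, and its jar body shows above the rack, so it fits the tall jar. The side view agrees, with the tall jar at (355,165). The blue disc at (366,336) is the decoy. The tray is at side (317,330), the tumbler at (373,238) and the tin at (290,256).

```bash
python3 - <<'E'
from h import *
import pickle
r=pickle.load(open('last.pkl','rb'));s,d=r["scene"],r["side"]
print('lid scene',at_z(s,(312.5,273),.1575),'side',at_z(d,(356,152),.1575))
for uv in [(340,262),(364,242)]: print('small',at_z(s,uv,.097))
for uv in [(281,297),(360,303),(357,364),(271,357),(317,330)]: print('tray',at_z(d,uv,.012))
print('tumbler',at_z(s,(270,219),.085),at_z(d,(375,227),.085)); print('tin',at_z(s,(337,195),.038),at_z(d,(291,249),.038))
f=s["frame"][190:330,250:430]; a=cv2.resize(f,None,fx=4,fy=4,interpolation=cv2.INTER_CUBIC)[:,:720]
cv2.imwrite('pics/crop1.png',cv2.convertScaleAbs(a,alpha=1.6))
f=d["frame"][120:220,260:420]; cv2.imwrite('pics/crop2.png',cv2.convertScaleAbs(cv2.resize(f,None,fx=4,fy=4,interpolation=cv2.INTER_CUBIC),alpha=1.6))
E
```

```text
lid scene [0.66908242 0.18282221 0.1575    ] side [0.66654258 0.16370444 0.1575    ]
small [0.59884477 0.1652917  0.097     ]
small [0.53273696 0.14885179 0.097     ]
tray [ 0.48246153 -0.10664828  0.012     ]
tray [ 0.63524764 -0.13410365  0.012     ]
tray [ 0.60832704 -0.25648379  0.012     ]
tray [ 0.46028241 -0.23007264  0.012     ]
tray [ 0.54581693 -0.18452195  0.012     ]
tumbler [0.68367756 0.00274104 0.085     ] [ 0.68366255 -0.00226199  0.085     ]
tin [ 0.5056877 -0.0122809  0.038    ] [ 0.50825823 -0.00662718  0.038     ]
```

View pics/crop1.png

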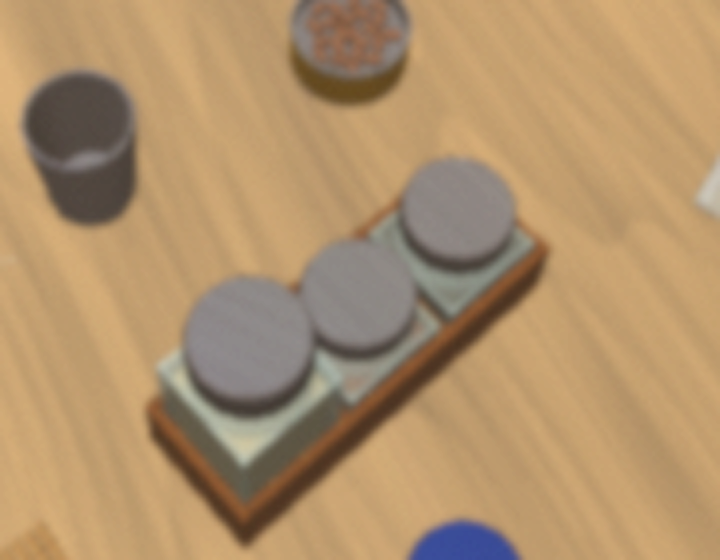

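View pics/crop2.png

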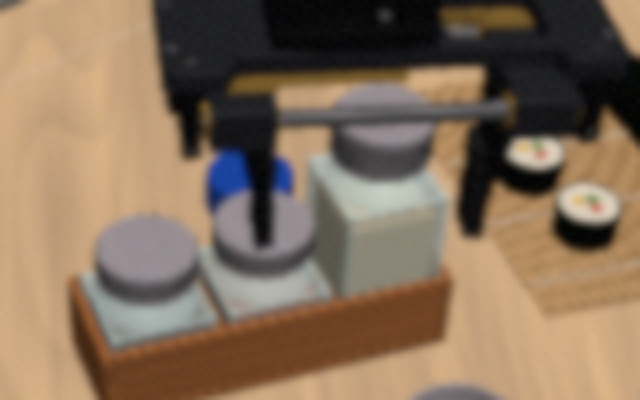

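The crops confirm it. The target lid is at crop1 (248,338), which is scene (312,274.5): the jar standing highest, not blue, in an end cell. In crop2 it is at (381,112), which is side (355,148). Estimated lid centre is about (0.668, 0.181). The tray centre is about (0.546, -0.182), with yaw about -10°. I'll move above the lid for a close look.

Call:
carry_out(series="0 0.011 0.045 0 0 0 0; 0 0.011 0.045 0 0 0 0; 0 0.011 0.045 0 0 0 0; 0 0.010 0.045 0 0 0 0; 0 0 0 0 0 0 0; 0 0 0 0 0 0 0")

```text
t: 0.9
position: [0.667, 0.1839, 0.2355]
tcp_rot: [1.0, -0.001, -0.003, 0.001]
contact_force: [-0.7, -0.3, -0.7]
width: 0.0871
```

```bash
python3 - <<'E'
from h import *
r=cams("wrist","scene","side");w=r["wrist"]
st=arm.get_state();print(st["t"],st["position"],st["joint_positions"])
cv2.imwrite('pics/w1.png',cv2.convertScaleAbs(w["frame"],alpha=1.6))
print(proj(w,[[.668,.181,.1575]]), at_z(w,(320,200),.1575))
E
```

```text
1.05 [0.66717835 0.18306766 0.23599922] [1.53879100e-01 3.85327064e-01 1.33023459e+00 1.37685483e-04
 1.43144284e+00 1.57938303e-01]
[[324.15629868 213.80417779]] [0.66511608 0.19115298 0.1575    ]
```

View pics/w1.png

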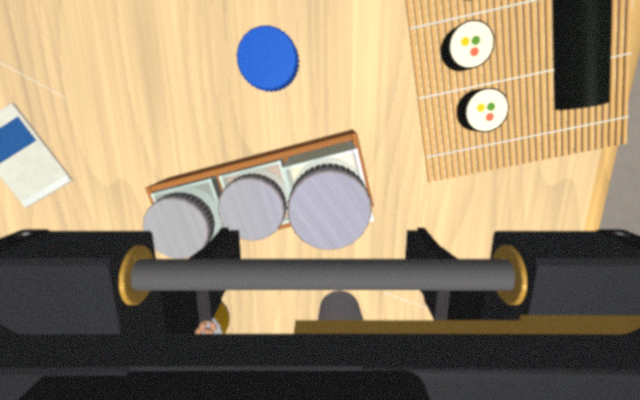

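```bash
python3 - <<'E'
from h import *
import pickle
from scipy.optimize import minimize
r=pickle.load(open('last.pkl','rb'))
a=np.linspace(0,2*np.pi,180,endpoint=False)
def circ(x,y,rad,z): return np.c_[x+rad*np.cos(a),y+rad*np.sin(a),0*a+z]
for n in ("wrist","scene","side"):
    c=r[n]; g=cv2.GaussianBlur(c["frame"],(3,3),0).astype(np.float32)
    def f(p,full=0):
        i,o=[cv2.remap(g,*np.float32(proj(c,circ(*p,k,.1575))).T.copy().reshape(2,-1,1),cv2.INTER_LINEAR) for k in (.0285,.0325)]
        return -np.abs(i-o).sum(-1).clip(0,60).mean()
    best=min((f((x,y)),x,y) for x in np.arange(.655,.69,.001) for y in np.arange(.165,.2,.001))
    print(n,best,proj(c,[[best[1],best[2],.1575]]))
    q=at_z(c,(330.5,207.5),.1575) if n=="wrist" else 0; print(q)
c=r["wrist"];print([x.round() for x in (proj(c,circ(.6725,.1855,.03,.1575)).min(0),proj(c,circ(.6725,.1855,.03,.1575)).max(0))])
E
```

```text
wrist (np.float32(-58.936867), np.float64(0.672), np.float64(0.18500000000000003)) [[329.82056489 208.38851148]]
[0.67247692 0.18565316 0.1575    ]
scene (np.float32(-50.341915), np.float64(0.674), np.float64(0.18700000000000003)) [[311.09941319 276.13045737]]
0
side (np.float32(-29.359673), np.float64(0.669), np.float64(0.17800000000000002)) [[355.97463362 148.31185642]]
0
[array([288., 166.]), array([373., 247.])]
```

Call:
carry_out(series="0 0.005 0.0025 0 0 0 -10.7; 0 0 0 0 0 0 -10.7; 0 0 0 0 0 0 -10.7; 0 0 0 0 0 0 -10.7; 0 0 0 0 0 0 -10.7; 0 0 0 0 0 0 -10.7; 0 0 0 0 0 0 -10.7; 0 0 0 0 0 0 -10.7; 0 0 0 0 0 0 -10.7; 0 0 0 0 0 0 -10.7; 0 0 0 0 0 0 -10.7; 0 0 0 0 0 0 -10.7")

```text
t: 2.55
position: [0.6732, 0.1685, 0.2388]
tcp_rot: [-0.426, 0.905, 0.001, 0.002]
contact_force: [0.2, 0.3, -0.5]
width: 0.0871
```

```bash
python3 -c "
from h import *
s=arm.get_state();print(s['t'],s['position'],s['tcp_rot'],s['joint_positions'])"
```

```text
2.55 [0.6732262  0.16848914 0.23883111] [-4.26261147e-01  9.04598229e-01  5.65548029e-04  1.77740432e-03] [1.30711772e-01 3.82104361e-01 1.32908508e+00 2.18293983e-03
 1.42736246e+00 2.39128288e+00]
```

Call:
carry_out(series="0 -0.001 0.017 0 0 0 0; 0 0 0 -0.03 0 0 0; 0 0 0 -0.03 0 0 0; 0 0 0 0 0 0 0; 0 0 0 0 0 0 0")

```text
t: 3.18
position: [0.6731, 0.1866, 0.1809]
tcp_rot: [-0.431, 0.902, 0.0, 0.004]
contact_force: [0.0, -0.4, -0.1]
width: 0.0871
```

Call:
carry_out(series="0 -0.001 -0.001 -0.02 0 0 0; 0 0 0 -0.013 0 0 0; 0 0 0 0 0 0 0")

```text
t: 3.55
position: [0.673, 0.1858, 0.148]
tcp_rot: [-0.432, 0.902, 0.0, 0.006]
contact_force: [-0.6, -0.8, -0.1]
width: 0.0871
```

Call:
carry_out(series="0.5 0 0 0 0 0 0; 1 0 0 0 0 0 0; 1 0 0 0 0 0 0; 1 0 0 0 0 0 0")

```text
t: 4.05
position: [0.6729, 0.185, 0.1488]
tcp_rot: [-0.432, 0.902, -0.0, 0.005]
contact_force: [-3.0, -3.6, -1.0]
width: 0.0597
```

Gripped at 59.7 mm. Now a short test turn.

Call:
carry_out(series="1 0 0 0.0002 0 0 8; 1 0 0 0.0002 0 0 8; 1 0 0 0.0002 0 0 8; 1 0 0 0.0002 0 0 8")

```text
t: 4.55
position: [0.6723, 0.1854, 0.1495]
tcp_rot: [-0.67, 0.742, 0.002, 0.005]
contact_force: [-0.9, -0.2, -1.0]
width: 0.0598
```

Call:
carry_out(series="1 0 0 0.0002 0 0 10.7; 1 0 0 0.0002 0 0 10.7; 1 0 0 0.0002 0 0 10.7; 1 0 0 0.0002 0 0 10.7; 1 0 0 0.0002 0 0 10.7; 1 0 0 0.0002 0 0 10.7; 1 0 0 0.0002 0 0 10.7; 1 0 0 0.0002 0 0 10.7; 1 0 0 0.0002 0 0 10.7; 1 0 0 0.0002 0 0 10.7; 1 0 0 0.0002 0 0 10.7; 1 0 0 0.0002 0 0 10.7")

```text
t: 6.05
position: [0.6708, 0.1865, 0.1518]
tcp_rot: [0.958, 0.286, -0.006, -0.001]
contact_force: [-3.5, -1.6, -0.6]
width: 0.06
```

Call:
carry_out(series="1 0 0 0.0002 0 0 10.7; 1 0 0 0.0002 0 0 10.7; 1 0 0 0.0002 0 0 10.7; 1 0 0 0.0002 0 0 10.7; 1 0 0 0.0002 0 0 10.7; 1 0 0 0.0002 0 0 10.7; 1 0 0 0.0002 0 0 10.7; 1 0 0 0.0002 0 0 10.7; 1 0 0 0.0002 0 0 10.7; 1 0 0 0.0002 0 0 10.7; 1 0 0 0.0002 0 0 10.7; 1 0 0 0 0 0 0")

```text
t: 7.55
position: [0.6704, 0.1846, 0.1541]
tcp_rot: [0.248, 0.969, -0.005, 0.008]
contact_force: [-0.1, 0.5, -0.6]
width: 0.0595
```

```bash
python3 - <<'E'
from h import *
s=arm.get_state();print(s['t'],s['position'],s['tcp_rot'],s['joint_positions'],s['contact_force'])
r=cams("scene","side")
im=[cv2.resize(cv2.convertScaleAbs(r[n]["frame"][v:v+120,u:u+160],alpha=1.8),None,fx=2.5,fy=2.5,interpolation=cv2.INTER_CUBIC) for n,u,v in (("scene",230,200),("side",270,100))]
cv2.imwrite('pics/t1.png',np.hstack(im))
E
```

```text
7.55 [0.67040921 0.18455123 0.15407064] [ 0.24811576  0.96868258 -0.00516792  0.00811956] [ 0.16288291  0.44362368  1.41003906 -0.01670588  1.2772522  -2.47246808] [-0.1443295   0.5254013  -0.58831595]
```

View pics/t1.png

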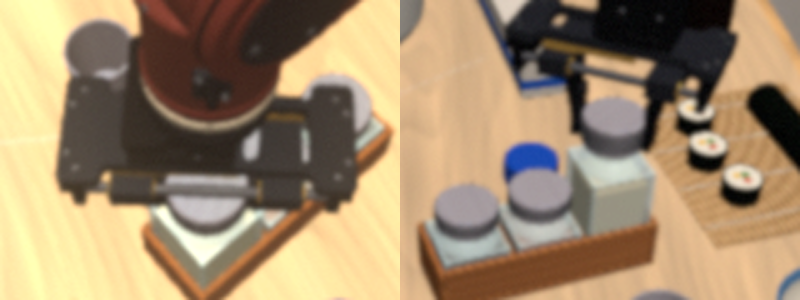

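The lid has turned about 282° and both views still show it level on the jar, held at its sides. I'll release, rise, and turn back.

Call:
carry_out(series="0 0 0 0 0 0 0; 0 0 0 0 0 0 0; 0 0 0 0 0 0 0; 0 0 0 0.025 0 0 0; 0 0 0 0.025 0.8 0.7 0; 0 0 0 0 0 0 -10.7; 0 0 0.0013 0 0 0 -10.7; 0 0 0.0013 0 0 0 -10.7; 0 0 0.0013 0 0 0 -10.7; 0 0 0.0013 0 0 0 -10.7; 0 0 0.0013 0 0 0 -10.7; 0 0 0.0013 0 0 0 -10.7")

```text
t: 9.15
position: [0.6707, 0.1926, 0.2064]
tcp_rot: [0.792, 0.611, 0.001, 0.001]
contact_force: [0.4, 0.1, 0.0]
width: 0.0874
```

Call:
carry_out(series="0 0 0.0013 0 0 0 -10.7; 0 0 0.0013 0 0 0 -10.7; 0 0 0.0013 0 0 0 -10.7; 0 0 0.0013 0 0 0 -10.7; 0 0 0.0013 0 0 0 -10.7; 0 0 0.0013 0 0 0 -10.7; 0 0 0.0013 0 0 0 -10.7; 0 0 0.0013 0 0 0 -10.7; 0 0 0.0013 0 0 0 -10.7; 0 0 0.0013 0 0 0 -10.7; 0 0 0.0013 0 0 0 -10.7; 0 0 0.0013 0 0 0 -10.7")

```text
t: 10.65
position: [0.6709, 0.2088, 0.2067]
tcp_rot: [0.893, -0.451, -0.0, 0.001]
contact_force: [-0.8, -0.6, 0.6]
width: 0.0868
```

Call:
carry_out(series="0 0 0.0013 0 0 0 -10.7; 0 0 0.0013 0 0 0 -10.7; 0 0 0.0013 0 0 0 -10.7; 0 0 0.0013 0 0 0 -10.7; 0 0 0.0013 0 0 0 -10.7; 0 0 0 0 0 0 0")

```text
t: 11.4
position: [0.6709, 0.2157, 0.2068]
tcp_rot: [-0.593, 0.805, 0.001, -0.001]
contact_force: [-0.3, -0.7, -0.4]
width: 0.0869
```

```bash
cat > st.py <<'E'
from h import *
from scipy.spatial.transform import Rotation as R
s=arm.get_state(); M=R.from_quat(s['tcp_rot']).as_matrix(); z=M[:,2]
print('t',s['t'],'pos',s['position'].round(4),'yaw',np.degrees(np.arctan2(M[1,0],M[0,0])).round(1),'fix tilt deg',np.degrees(np.cross(z,[0,0,-1])).round(2),'q1,q6',s['joint_positions'][[0,5]].round(3),'F',s['contact_force'].round(1),s['wrist_torque'].round(2),'w',round(s['width'],4))
E
python3 st.py
```

```text
t 11.4 pos [0.6709 0.2157 0.2068] yaw -107.3 fix tilt deg [ 0.01 -0.13  0.  ] q1,q6 [0.199 2.071] F [-0.3 -0.7 -0.4] [ 0.08  0.15 -0.03] w 0.0869
```

Call:
carry_out(series="0 0.001 -0.030 0 0 0 -10.7; 0 0 0 -0.01 0 0 -10.7; 0 0 0 0 0 0 0; 0 0 0 0 0 0 0")

```text
t: 11.9
position: [0.6723, 0.185, 0.1973]
tcp_rot: [-0.437, 0.899, 0.001, -0.0]
contact_force: [0.2, 0.1, 0.5]
width: 0.0872
```

Call:
carry_out(series="0 -0.0005 0 -0.025 0 0 0; 0 0 0 -0.018 0 0 0; 0 0 0 0 0 0 0; 1 0 0 0 0 0 0; 1 0 0 0 0 0 0; 1 0 0 0 0 0 0; 1 0 0 0 0 0 0")

```text
t: 12.78
position: [0.6727, 0.185, 0.1572]
tcp_rot: [-0.443, 0.897, -0.001, 0.001]
contact_force: [-4.7, -4.8, -0.3]
width: 0.0602
```

Call:
carry_out(series="1 0 0 0.0002 0 0 10.7; 1 0 0 0.0002 0 0 10.7; 1 0 0 0.0002 0 0 10.7; 1 0 0 0.0002 0 0 10.7; 1 0 0 0.0002 0 0 10.7; 1 0 0 0.0002 0 0 10.7; 1 0 0 0.0002 0 0 10.7; 1 0 0 0.0002 0 0 10.7; 1 0 0 0.0002 0 0 10.7; 1 0 0 0.0002 0 0 10.7; 1 0 0 0.0002 0 0 10.7; 1 0 0 0.0002 0 0 10.7")

```text
t: 14.28
position: [0.6724, 0.1842, 0.1616]
tcp_rot: [1.0, 0.015, -0.0, -0.001]
contact_force: [0.4, 1.1, -2.0]
width: 0.0599
```

Call:
carry_out(series="1 0 0 0.0002 0 0 10.7; 1 0 0 0.0002 0 0 10.7; 1 0 0 0.0002 0 0 10.7; 1 0 0 0.0002 0 0 10.7; 1 0 0 0.0002 0 0 10.7; 1 0 0 0.0002 0 0 10.7; 1 0 0 0.0002 0 0 10.7; 1 0 0 0.0002 0 0 10.7; 1 0 0 0.0002 0 0 10.7; 1 0 0 0.0002 0 0 10.7; 1 0 0 0.0002 0 0 10.7; 1 0 0 0.0002 0 0 10.7")

```text
t: 15.78
position: [0.6696, 0.1849, 0.1639]
tcp_rot: [0.417, 0.909, -0.005, -0.002]
contact_force: [0.3, -1.1, -1.0]
width: 0.0599
```

```bash
python3 st.py
```

```text
t 15.775 pos [0.6696 0.1849 0.1639] yaw 130.7 fix tilt deg [ 0.42 -0.43  0.  ] q1,q6 [ 0.159 -2.121] F [ 0.3 -1.1 -1. ] [-0.   0.1 -0. ] w 0.0599
```

Call:
carry_out(series="1 0 0 0.0002 0 0 10.7; 1 0 0 0.0002 0 0 10.7; 1 0 0 0.001 0.4 -0.4 4; 1 0 0 0.0015 0 0 0; 1 0 0 0.0015 0 0 0")

```text
t: 16.4
position: [0.6698, 0.1843, 0.1693]
tcp_rot: [0.206, 0.979, -0.001, 0.002]
contact_force: [0.7, 0.5, -1.2]
width: 0.0596
```

```bash
python3 st.py
```

```text
t 16.4 pos [0.6698 0.1843 0.1693] yaw 156.3 fix tilt deg [0.18 0.22 0.  ] q1,q6 [ 0.157 -2.57 ] F [ 0.7  0.5 -1.2] [ 0.18  0.   -0.03] w 0.0596
```

Only about 1 N during 5 mm of lift, so the thread has let go. I'll lift straight up gently and check.

Call:
carry_out(series="1 0 0 0.005 0 0 0; 1 0 0 0.01 0 0 0; 1 0 0 0.02 0 0 0; 1 0 0 0.025 0 0 0; 1 0 0 0.02 0 0 0; 1 0 0 0 0 0 0")

```text
t: 17.15
position: [0.6708, 0.1846, 0.2578]
tcp_rot: [0.207, 0.978, -0.0, 0.004]
contact_force: [-0.2, -0.1, 0.0]
width: 0.0596
```

```bash
python3 st.py; python3 - <<'E'
from h import *
r=cams("scene","side")
im=[cv2.resize(cv2.convertScaleAbs(r[n]["frame"][v:v+160,u:u+160],alpha=1.8),None,fx=2.5,fy=2.5,interpolation=cv2.INTER_CUBIC) for n,u,v in (("scene",230,180),("side",270,60))]
cv2.imwrite('pics/t2.png',np.hstack(im))
E
```

```text
t 17.15 pos [0.6708 0.1846 0.2578] yaw 156.2 fix tilt deg [0.14 0.48 0.  ] q1,q6 [ 0.157 -2.568] F [-0.2 -0.1  0. ] [ 0.18 -0.02 -0.01] w 0.0596
```

View pics/t2.png

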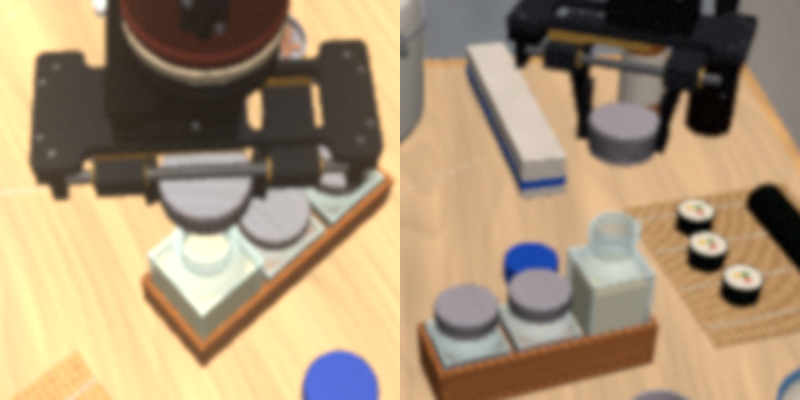

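The lid is off and level in the jaws, and the neck is bare. I'll carry it to the tray, turning back on the way to stay inside the wrist range.

Call:
carry_out(series="1 -0.003 -0.010 0 0 0.4 -10.7; 1 -0.007 -0.02 0 0 0 -10.7; 1 -0.01 -0.029 0 0 0 -10.7; 1 -0.01 -0.029 0 0 0 -10.7; 1 -0.01 -0.029 0 0 0 -10.7; 1 -0.01 -0.029 0 0 0 -10.7; 1 -0.01 -0.029 0 0 0 -10.7; 1 -0.01 -0.029 0 0 0 -10.7; 1 -0.01 -0.029 0 0 0 -10.7; 1 -0.01 -0.029 0 0 0 -10.7; 1 -0.01 -0.029 0 0 0 -10.7; 1 -0.01 -0.029 0 0 0 -10.7")

```text
t: 18.75
position: [0.546, -0.1417, 0.2338]
tcp_rot: [0.972, 0.233, -0.003, -0.016]
contact_force: [0.8, -0.2, -1.1]
width: 0.059
```

```bash
python3 st.py
```

```text
t 18.75 pos [ 0.546  -0.1417  0.2338] yaw 26.9 fix tilt deg [-1.71 -0.73 -0.  ] q1,q6 [-0.407 -0.881] F [ 0.8 -0.2 -1.1] [ 0.06 -0.11  0.  ] w 0.059
```

Call:
carry_out(series="1 0 -0.02 0 -0.9 -0.4 -9; 1 0 -0.02 0 -0.8 -0.3 -9; 1 0 0 0 0 0 -9; 1 0 0 0 0 0 -9; 1 0 0 0 0 0 0; 1 0 0 0 0 0 0")

```text
t: 19.5
position: [0.5404, -0.1839, 0.2249]
tcp_rot: [0.996, -0.09, -0.004, -0.003]
contact_force: [-0.4, 0.3, -0.2]
width: 0.0596
```

```bash
python3 st.py; python3 - <<'E'
from h import *
r=cams("scene","side")
s=r["side"]["frame"][130:400,220:460];
cv2.imwrite('pics/t3.png',cv2.resize(cv2.convertScaleAbs(s,alpha=1.8),None,fx=2.2,fy=2.2,interpolation=cv2.INTER_CUBIC))
E
```

```text
t 19.5 pos [ 0.5404 -0.1839  0.2249] yaw -10.3 fix tilt deg [-0.39 -0.42 -0.  ] q1,q6 [-0.468 -0.288] F [-0.4  0.3 -0.2] [-0.01  0.01 -0.05] w 0.0596
```

View pics/t3.png

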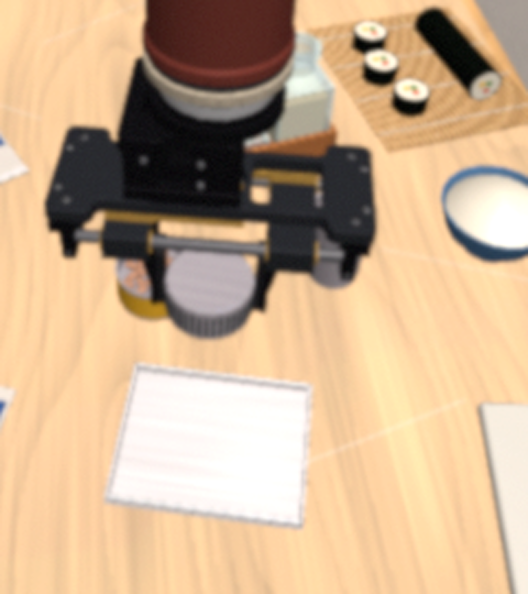

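```bash
python3 - <<'E'
from h import *
import pickle
d=pickle.load(open('last.pkl','rb'))["side"]
o,v=ray(d,(314.5,281.4)); k=(-.2135-o[1])/v[1]; print(o+k*v)
P=np.array([at_z(d,(u/2.2+220,w/2.2+130),.012) for u,w in [(138,366),(312,386),(301,524),(106,499)]]);print(P,P.mean(0))
E
```

```text
[ 0.53576325 -0.2135      0.20311585]
[[ 0.48590637 -0.10544617  0.012     ]
 [ 0.63779484 -0.13994987  0.012     ]
 [ 0.60674297 -0.263943    0.012     ]
 [ 0.4553713  -0.22932939  0.012     ]] [ 0.54645387 -0.18466711  0.012     ]
```

Call:
carry_out(series="1 0.003 0 -0.02 -0.4 -0.4 0; 1 0.003 0 -0.035 0 0 0; 1 0 0 -0.035 0 0 0; 1 0 0 -0.035 0 0 0; 1 0 0 -0.025 0 0 0; 1 0 0 0 0 0 0; 1 0 0 0 0 0 0")

```text
t: 20.48
position: [0.5482, -0.1836, 0.0737]
tcp_rot: [0.996, -0.085, 0.003, 0.001]
contact_force: [-0.8, 1.1, -1.3]
width: 0.0595
```

```bash
python3 st.py
```

```text
t 20.475 pos [ 0.5482 -0.1836  0.0737] yaw -9.8 fix tilt deg [0.16 0.28 0.  ] q1,q6 [-0.459 -0.289] F [-0.8  1.1 -1.3] [ 0.01  0.01 -0.  ] w 0.0595
```

Call:
carry_out(series="1 0 0 -0.02 0.2 0.3 0; 1 0 0 -0.014 0 0 0; 1 0 0 -0.004 0 0 0; 1 0 0 0 0 0 0; 1 0 0 0 0 0 0")

```text
t: 21.1
position: [0.5499, -0.1845, 0.0357]
tcp_rot: [0.996, -0.085, 0.002, 0.0]
contact_force: [0.2, 0.2, 1.3]
width: 0.0596
```

Call:
carry_out(series="1 0 0 -0.004 0 0 0; 1 0 0 -0.002 0 0 0; 1 0 0 0 0 0 0")

```text
t: 21.48
position: [0.5505, -0.1847, 0.0301]
tcp_rot: [0.996, -0.085, 0.002, 0.001]
contact_force: [-0.5, 0.0, 0.3]
width: 0.0598
```

Call:
carry_out(series="1 0 0 -0.002 0 0 0; 1 0 0 0 0 0 0")

```text
t: 21.72
position: [0.5511, -0.185, 0.0291]
tcp_rot: [0.996, -0.085, 0.003, 0.001]
contact_force: [0.0, 0.5, -0.7]
width: 0.0599
```

Call:
carry_out(series="1 0 0 -0.002 0 0 0; 1 0 0 -0.001 0 0 0")

```text
t: 21.98
position: [0.5512, -0.1851, 0.0289]
tcp_rot: [0.996, -0.085, 0.002, 0.001]
contact_force: [-3.8, 0.9, 8.0]
width: 0.0599
```

Call:
carry_out(series="1 0 0 -0.0015 0 0 0; 1 0 0 0 0 0 0")

```text
t: 22.22
position: [0.5515, -0.1851, 0.0292]
tcp_rot: [0.996, -0.084, 0.002, 0.001]
contact_force: [-0.4, 0.5, -0.5]
width: 0.0597
```

Contact: 8 N at TCP z ≈ 0.029, as predicted. Release and rise.

Call:
carry_out(series="0.6 0 0 0 0 0 0; 0.1 0 0 0 0 0 0; 0.1 0 0 0 0 0 0; 0.1 0 0 0 0 0 0")

```text
t: 22.72
position: [0.5513, -0.1851, 0.0285]
tcp_rot: [0.996, -0.084, 0.002, 0.001]
contact_force: [0.3, 0.4, -0.0]
width: 0.0767
```

Call:
carry_out(series="0 0 0 0.01 0 0 0; 0 0 0 0.03 0 0 0; 0 0 0 0.06 0 0 0; 0 0 0.02 0.06 0 0 0; 0 0 0.05 0.05 0 0 0; 0 0 0.05 0 0 0 0; 0 0 0.03 0 0 0 0; 0 0 0 0 0 0 0; 0 0 0 0 0 0 0")

```text
t: 23.85
position: [0.5505, -0.0378, 0.2454]
tcp_rot: [0.996, -0.085, 0.006, 0.001]
contact_force: [-0.0, -0.1, -0.6]
width: 0.0866
```

```bash
python3 st.py; python3 - <<'E'
from h import *
r=cams("scene","side")
s=r["side"]["frame"][100:400,220:480]
cv2.imwrite('pics/t4.png',cv2.resize(cv2.convertScaleAbs(s,alpha=1.6),None,fx=2,fy=2,interpolation=cv2.INTER_CUBIC))
E
```

```text
t 23.85 pos [ 0.5505 -0.0378  0.2454] yaw -9.8 fix tilt deg [0.15 0.72 0.  ] q1,q6 [-0.212 -0.041] F [-0.  -0.1 -0.6] [-0.05 -0.   -0.01] w 0.0866
```

View pics/t4.png

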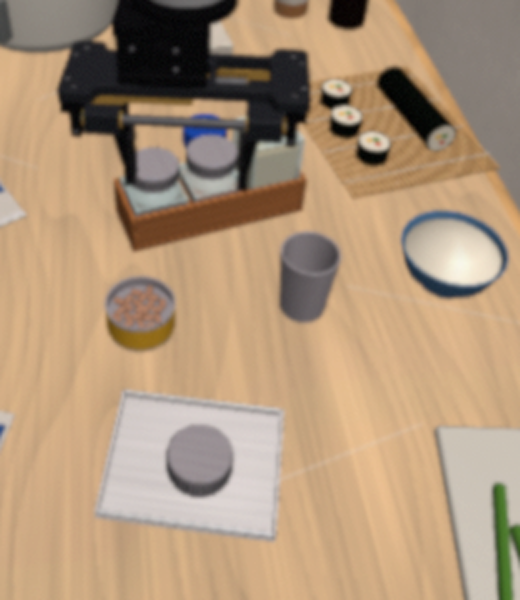

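The lid lies flat in the middle of the tray at crop (200,460). The tin at (140,313) and the tumbler at (309,277) are where they were, and the gripper is clear.

```bash
python3 -c "
from workcell import arm
print(arm.sign_off())"
```

```text
the job is handed in; nothing more can be done
None
```

I unscrewed the tall jar's lid, lifted it straight off and set it down in the tray. The job was handed in at about 24 s of the 70 s allowed. The hand-in reports no verdict.

- **Unscrewing:** It took two grasps, about 282° and 285°, so roughly 1.57 turns. The thread let go with only about 1 N of pull.
- **Placing:** I lowered the lid until the wrist read 8 N of contact, then opened the fingers and backed away.
- **Final check:** The last side picture shows the lid flat, top side up, near the middle of the tray. The tin and tumbler look unmoved and the gripper is clear. I judged these by eye from that one picture and did not measure positions or tilt.
- **Disagreements:**
  - The side camera put the lid about 7 mm off in y from the wrist camera. I used the wrist reading, and both grasps closed with little side force.
  - The tool drifted up to about 30 mm sideways while turning in free air. I corrected this before each grasp.

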